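Tidy the photo desk: kit to the tray, stationery away, battery on charge

TASK

Sort the handful lying along the front of the desk to where each thing lives: the loupe into the wide bay of the dark two-bay tray and the teal memory-card case into its narrow bay, both down flat on the bay floor; the glue stick upright in the small empty back bay of the white organiser and the wooden stamp standing upright in its long front bay. Put the camera battery on charge as well: dip its tongue slantwise under the charger's lip, then tip it down until it lies flat in the pocket. Let go of everything, and neither shove nor tip the coffee mug.

Things in the scene. Friction and masses are not known exactly. Their poses are not given: they have to be found in the camera images.
- battery: loose dark-grey camera battery, lying flat, 60 (x) x 38 (y) mm, about 80 g. Origin: centre of the underside. Block x -20 to +30, 20 high, light label on top; at the -x end (x -30 to -20) a lower tongue, 9 high, 34 wide, with four brass contacts. At the start the tongue points roughly at the robot. Grip across the 38 mm sides.
- charger: fixed black charger, 94 (x) x 62 x 26 mm. Origin: centre of underside. Pocket x -32 to 32, y -21 to 21, floor z 10. Lip at its -x end, nearest the robot, overhangs x -32 to -24, z 23 to 26. Rails beside the pocket 4, back stop 5 above its floor. Only 56 is open behind the lip: battery enters tongue first (-x), tilted 15-25 degrees, then tips flat; seated: axes parallel, origins 10 apart in z.
- loupe: loose black print loupe standing upright, a waisted barrel 44 in diameter, 45 mm high; solid cylinder to the touch. Origin: centre of its underside, z up.
- card_case: loose small teal memory-card case, 27 (x) x 59 (y, long) x 26 mm high, lid fixed. Origin: centre of its underside, z up. Grip across the 27 mm sides.
- kit_tray: low dark-wood tray, two felt bays, fixed; 86 (x) x 120 (y) x 16 mm. Origin: centre of underside. Bay floors z 4, outer walls 5 thick, divider (y 7 to 11) to z 13. Wide bay (loupe): x -38 to 38, y -55 to 7, centre y -24. Narrow bay (card case, its long side along the tray's x): x -38 to 38, y 11 to 55, centre y 33.
- glue_stick: loose white and yellow glue stick standing upright, 26 in diameter, 92 mm high, cap fixed. Origin: centre of its underside, z up.
- rubber_stamp: loose turned wooden rubber-stamp handle standing upright in the front row (a like one at the far back by the screen is only decor), 67 mm high; foot 33 in diameter up to z 28, above it neck and knob of 24 in diameter. Origin: centre of its underside, z up. Grip it by the upper part.
- organiser: fixed white organiser, 136 (x) x 190 (y) x 122 mm, drawers (shut, fixed) in its -x face, open bays on top. Origin: centre of underside. Bay floors z 77, outer walls to z 122, dividers to z 110. Long front bay (stamp): x -62 to 10, y -90 to 90. Small empty back bay (glue stick): x 15 to 63, y -90 to -22. The wide back bay (y -18 to 90) holds an eraser, sharpener and clip.
- mug: bystander: white coffee mug with a handle, 94 mm high, 81 mm in diameter, handle to its -y, at the back of the desk. Origin: at its underside, midway along the 116 over mug and handle (cup's centre at y +17).
Things that resemble listed ones, but are neither listed nor needed, are in the scene too. What is shaped like the rubber_stamp but red is not meant.

How it is judged:
At the end, for the whole second after the job is handed in: Battery flat on the charger's pocket floor under the lip (5 mm, 0.06 rad); loupe and card case flat on the floors of the tray's wide and narrow bay; glue stick and stamp upright (0.15 rad) on the floors of the organiser's small back and long front bay; all released and at rest (x of battery in the frame of charger between -0.005 and 0.005 m and y of battery in the frame of charger between -0.005 and 0.005 m and z of battery in the frame of charger between 0.007 and 0.0125 m and angle between battery's own z axis and vertical below 0.06 rad and x of loupe in the frame of kit_tray between -0.02 and 0.02 m and y of loupe in the frame of kit_tray between -0.037 and -0.011 m and z of loupe in the frame of kit_tray between 0.001 and 0.008 m and angle between each of loupe, card_case's own z axis and vertical below 0.12 rad and x of card_case in the frame of kit_tray between -0.014 and 0.014 m and y of card_case in the frame of kit_tray between 0.02 and 0.046 m and z of card_case in the frame of kit_tray between 0.001 and 0.008 m and x of glue_stick in the frame of organiser between 0.024 and 0.055 m and y of glue_stick in the frame of organiser between -0.081 and -0.031 m and z of glue_stick in the frame of organiser between 0.072 and 0.083 m and angle between each of glue_stick, rubber_stamp's own z axis and vertical below 0.15 rad and x of rubber_stamp in the frame of organiser between -0.05 and -0.002 m and y of rubber_stamp in the frame of organiser between -0.08 and 0.08 m and z of rubber_stamp in the frame of organiser between 0.072 and 0.083 m and linear speed of each of battery, loupe, card_case, glue_stick, rubber_stamp below 0.02 m/s and contact force between the fingers and battery below 0.1 N and contact force between the fingers and loupe below 0.1 N and contact force between the fingers and card_case below 0.1 N and contact force between the fingers and glue_stick below 0.1 N and contact force between the fingers and rubber_stamp below 0.1 N); the robot touches nothing.
It fails at once if the mug is shoved more than 30 mm or tipped (distance of mug from where it was at the start of the episode above 0.03 m or angle between mug's own z axis and vertical above 0.3 rad).
It also fails if it takes over 144 s, if anything falls off the work surface, if the arm or the gripper's body presses on something with over 40 N, if the wrist force passes 120 N, or if a joint passes its speed limit or range.

ROBOT

A 7-joint arm with a two-finger parallel gripper is mounted at the origin on the work surface; the furniture and walls round the work are solid. World frame = base frame: x ahead of the robot, y to its left, z up, the work surface at z = 0. Lengths are in m, angles in rad, forces in N, time in s.
With the tool pointing down it reaches from about 0.425 to 0.875 m from the base axis. Payload 4.7 kg.
Tool frame: the origin (TCP) lies midway between the tips of the shut fingers; the grasp point (between the pads) lies 19 mm behind it; z points along the fingers, y is the line along which they close (so a half turn about z gives the same grasp; the last joint's range is limited). The gripper opens to 87 mm and grips with 3 to 60 N. Pads are 19 mm wide; open, the fingers measure 117 mm over their backs; the gripper's body (75 mm by 190 mm) begins 51 mm behind the grasp point.
Start: joints at [-1.177, 0.321, -0.07, 1.45, 0.023, 1.371, -0.057], TCP at [0.241, 0.604, 0.223] pointing down, gripper open.
Joint ranges: [-2.86, 2.86], [-0.3, 2.09], [-1.38, 1.24], [0.06, 2.45], [-1.56, 4.7], [0.09, 2.05], [-2.69, 2.69]. Speed limits (rad/s): [2.57, 2.57, 3.14, 3.14, 3.14, 3.14, 3.14].

INTERFACE

Orientations are given as a rotation vector (axis times angle).
In Python, from bench import ctrl gives the robot as it stands. The module is installed in compiled form; this text tells all that it offers.
- The arm moves only by the shell command python3 -m handwheel 'ROWS' [FORCE]. ROWS is JSON, a list of rows, each a list of 7 numbers: the finger opening in m, from 0 to 0.087, then the shift along the tool's x, y, z in m, then the turn, a rotation vector about the tool's x, y, z in degrees. A call has 1 to 12 rows; each row shifts and turns the commanded pose from where the row before left it, along the tool's axes as they then stand; what a row does not reach is not made up. A row lasts 1/8 s, in which the tool goes at most 62.5 mm and 10.7 degrees, less where a joint would pass 70% of its speed; a pose out of reach is approached as far as the arm can. A call is refused whole if a number of a shift passes 0.0625 or a number of a turn 10.7, either way. A call with a gripper value outside its range is refused whole. The fingers move at their own pace and stop on an object; FORCE is the grip in N (left out, the last holds). Time passes only in rows, so rows that do not move let the fingers close. It gives the time, the measured TCP pose, the force, the opening and the grip force at its end, in the units of the state.
- ctrl.get_state(): the state, without advancing time (a new reading comes with each control period).
- ctrl.get_image(name): name is "scene" or "side" or "wrist"; returns (picture, depth): 384x512x3 uint8, blue, green, red; 384x512 float32, m along the optical axis (not along the pixel's ray), 0 where there is no reading.
- ctrl.camera_info(name): a dict with "intrinsics" (3x3 intrinsics, pixels), "R" (3x3) and "t" (3): a world point X has camera coordinates R X + t. Camera axes: x right, y down, z forward; pixel columns grow to the right and rows downward; lengths in m; the calibration is good to about 2 mm. A picture is of the moment at which its call begins: read the wrist's pose just before it. camera_info takes no time and is no camera call; for the wrist camera it gives the pose at the moment of the call.
- ctrl.close_job(): hands the job in; it is judged then, once.
The state is a dict: "time": time; "joint_positions": joint angles; "qd": joint speeds; "joint_torque": joint torques, N m; "position": TCP position; "tool_rot": TCP orientation; "ft_force": force on the tool from outside, world axes, zero at the start; "torque": the same for the moment, N m; "grip_width": opening from 0.0 (shut) to 1.0 (fully open); "grip_force": force on a finger pad.
Only numpy, scipy, OpenCV 4.12 (cv2) and the standard library are available. Lean on these libraries where they do the work, as an engineer would, in place of code of your own. Each camera call takes 0.05 s, during which the arm holds its last target. There are 200 camera calls.

## Working session

There is one attempt and no reset: what is moved stays moved. The work goes in short steps, Python scripts to look and compute and a shell command to move; the robot and the scene stay as the last step left them, time stands still between calls to the robot, and variables do not carry over. Pictures are saved under pics/ and viewed, at most 14 in all, crops included, and the job is handed in when it is done.

```bash
mkdir -p pics; cat > h.py <<'E'
import numpy as np, cv2
from bench import ctrl
from scipy.spatial.transform import Rotation as R
def grab(n,save=None):
    ci=ctrl.camera_info(n); im,d=ctrl.get_image(n)
    if save: cv2.imwrite('pics/'+save,im)
    return im,d,ci
def cloud(d,ci):
    K=np.array(ci['intrinsics']);v,u=np.indices(d.shape)
    P=np.stack([(u-K[0,2])/K[0,0]*d,(v-K[1,2])/K[1,1]*d,d],-1)
    return (P-np.array(ci['t']))@np.array(ci['R'])
E
python3 - <<'E'
from h import *
for n in ['scene','side']:
    im,d,ci=grab(n,n+'0.png'); np.savez(n+'0.npz',im=im,d=d,P=cloud(d,ci))
    print(n,ci)
s=ctrl.get_state();print(s['position'],s['tool_rot'],s['time'])
E
```

```text
scene {'intrinsics': array([[476.38529392,   0.        , 253.09173561],
       [  0.        , 476.38529392, 193.65284977],
       [  0.        ,   0.        ,   1.        ]]), 'R': array([[-0.90973254, -0.41519147, -0.0016574 ],
       [-0.23286229,  0.51352503, -0.8258736 ],
       [ 0.34374679, -0.75093814, -0.56385287]]), 't': array([0.51403296, 0.17301447, 1.11616297])}
side {'intrinsics': array([[349.46214512,   0.        , 255.93921724],
       [  0.        , 349.46214512, 192.86074789],
       [  0.        ,   0.        ,   1.        ]]), 'R': array([[ 0.85619829, -0.51630166, -0.01889656],
       [-0.2437492 , -0.37142688, -0.89589531],
       [ 0.45553355,  0.77167005, -0.44386317]]), 't': array([-0.49831729,  0.18852625,  0.6023241 ])}
[0.24086522 0.60320219 0.221588  ] [-5.92988570e-01 -3.08489476e+00  2.62905598e-03] 0.1
```

View pics/scene0.png

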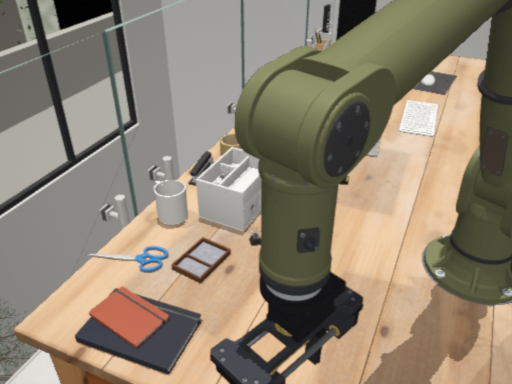

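View pics/side0.png

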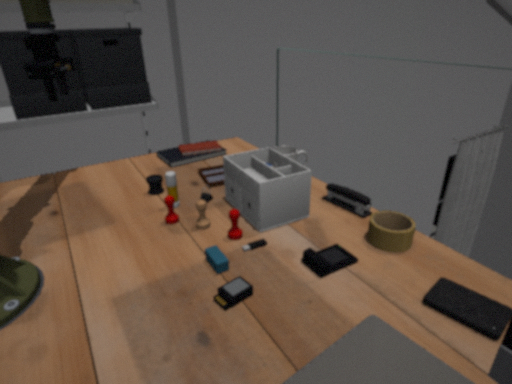

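```bash
python3 - <<'E'
from h import *
z=np.load('side0.npz');P=z['P'];im=z['im']
for n,(u,v) in dict(loupe=(154,180),glue=(171,177),red1=(169,201),stamp=(202,206),dark=(206,197),red2=(235,215),case=(214,255),bat=(233,288),chg=(330,262),chgL=(312,258),usb=(255,244),orgTop=(270,170),tray=(212,175),mug=(292,152)).items(): print(n,P[v,u].round(3))
z2=np.load('scene0.npz');Q=z2['P']
for n,(u,v) in dict(mug=(170,186),tray=(202,258),org=(237,160),sc=(150,262)).items(): print(n,Q[v,u].round(3))
# organiser: white & z>0.115 ; 
for nm,X,i in(('side',P,im),('scene',Q,z2['im'])):
    m=(np.abs(X[...,2]-.122)<.004)&(X[...,0]>.5)&(i.min(-1)>110)&(np.abs(X[...,1])<.6)&(X[...,0]<1.2)
    n,l,st,c=cv2.connectedComponentsWithStats(m.astype(np.uint8))
    for k in range(1,n):
        if st[k,4]>40: 
            p=X[l==k]; r=cv2.minAreaRect(p[:,:2].astype(np.float32)); print(nm,st[k],r)
cv2.imwrite('pics/crop.png',cv2.resize(im[130:320,130:390],None,fx=3,fy=3,interpolation=cv2.INTER_CUBIC))
E
```

```text
loupe [0.401 0.232 0.044]
glue [0.42  0.131 0.085]
red1 [0.388 0.062 0.058]
stamp [ 0.443 -0.001  0.058]
dark [0.5   0.116 0.014]
red2 [ 0.484 -0.08   0.06 ]
case [ 0.404 -0.142  0.027]
bat [ 0.394 -0.237  0.023]
chg [ 0.589 -0.262  0.012]
chgL [ 0.556 -0.247  0.025]
usb [ 0.501 -0.13   0.009]
orgTop [ 0.62  -0.006  0.105]
tray [0.58  0.255 0.007]
mug [0.785 0.128 0.077]
mug [0.765 0.094 0.077]
tray [0.589 0.241 0.008]
org [ 0.654 -0.085  0.088]
sc [0.695 0.301 0.005]
side [224 149  87  36 289] ((0.6104156970977783, 0.0037397369742393494), (0.19047851860523224, 0.1363711655139923), 87.46432495117188)
scene [196 147  64  48 351] ((0.610016942024231, 0.005577489733695984), (0.1947278529405594, 0.13950085639953613), 87.65978240966797)
```

View pics/crop.png

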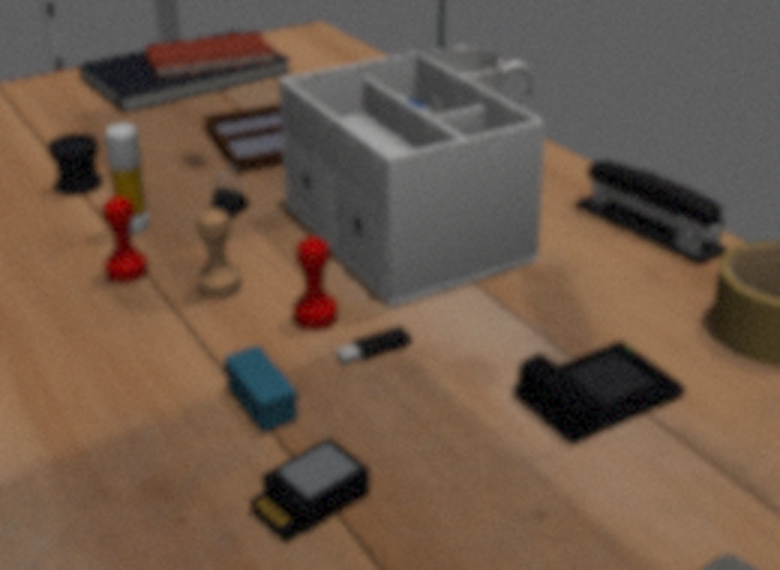

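```bash
cat >> h.py <<'E'
from scipy.linalg import logm
def Rt(a,p=0): # yaw a deg; pitch p deg: tool leans back to the robot (tip points away)
    return (R.from_euler('z',a,degrees=True)*R.from_euler('y',-p,degrees=True)).as_matrix()@np.diag([-1,1,-1.])
def cur():
    s=ctrl.get_state();T=np.eye(4);T[:3,:3]=R.from_rotvec(s['tool_rot']).as_matrix();T[:3,3]=s['position'];return T
def go(x,y,z,a,p=0,T0=None):
    "screw rows from T0 (default measured) to target"
    T=np.eye(4);T[:3,:3]=Rt(a,p);T[:3,3]=x,y,z
    T0=cur() if T0 is None else T0
    D=np.linalg.inv(T0)@T; L=np.real(logm(D))
    v=L[:3,3];w=np.degrees([L[2,1],L[0,2],L[1,0]])
    n=int(max(np.ceil(np.linalg.norm(v)/.06),np.ceil(np.linalg.norm(w)/10),1))
    print('n',n,'row',(v/n).round(4).tolist(),(w/n).round(2).tolist(),'| turn first',w.round(1),'then shift',(T[:3,:3].T@(T[:3,3]-T0[:3,3])).round(4)); return T
E
python3 -c "
from h import *
go(.46,.12,.33,0)"
```

```text
n 10 row [-0.0308, -0.0436, -0.0108] [-0.01, -0.0, -2.18] | turn first [ -0.1  -0.  -21.8] then shift [-0.2191 -0.4832 -0.1084]
```

```bash
python3 -m handwheel '[[0.087,-0.031,-0.0436,-0.0108,0,0,-2.2],[0.087,-0.031,-0.0436,-0.0108,0,0,-2.2],[0.087,-0.031,-0.0436,-0.0108,0,0,-2.2],[0.087,-0.031,-0.0436,-0.0108,0,0,-2.2],[0.087,-0.031,-0.0436,-0.0108,0,0,-2.2],[0.087,-0.031,-0.0436,-0.0108,0,0,-2.2],[0.087,-0.031,-0.0436,-0.0108,0,0,-2.2],[0.087,-0.031,-0.0436,-0.0108,0,0,-2.2],[0.087,-0.031,-0.0436,-0.0108,0,0,-2.1],[0.087,-0.031,-0.0436,-0.0108,0,0,-2.1],[0.087,0,0,0,0,0,0]]'; python3 - <<'E'
from h import *
im,d,ci=grab('wrist','w1.png'); np.savez('w1.npz',im=im,d=d,P=cloud(d,ci));print(cur().round(3)); 
im,d,ci=grab('scene','s1.png');np.savez('s1.npz',im=im,d=d,P=cloud(d,ci))
E
```

```text
time: 1.48
position: [0.4554, 0.1117, 0.3313]
tool_rot: [0.012, 3.14, -0.0]
ft_force: [-0.3, 0.9, 0.6]
grip_width: 1.001
grip_force: 0.0
[[-1.     0.004 -0.     0.454]
 [ 0.004  1.     0.     0.115]
 [ 0.     0.    -1.     0.331]
 [ 0.     0.     0.     1.   ]]
```

View pics/w1.png

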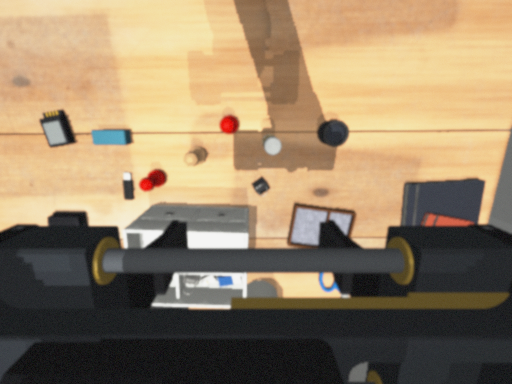

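```bash
cat > meas.py <<'E'
from h import *
def objs(fn,wins):
    z=np.load(fn);P=z['P'];im=z['im']
    for n,(u0,v0,u1,v1,zl,zh) in wins.items():
        X=P[v0:v1,u0:u1].reshape(-1,3);X=X[(X[:,2]>zl)&(X[:,2]<zh)]
        if len(X)<5: print(n,len(X));continue
        c,s,a=cv2.minAreaRect(X[:,:2].astype(np.float32)); 
        print(n,len(X),'med',np.median(X,0).round(4),'rect',np.round(c,4),np.round(s,4),round(a,1), 'circ',np.round(cv2.minEnclosingCircle(X[:,:2].astype(np.float32)),4) if 0 else '')
E
python3 - <<'E'
from meas import *
objs('w1.npz',dict(table=(20,30,200,90,-.05,.05),loupe=(310,110,355,152,.035,.055),glue=(258,130,288,160,.08,.1),stamp=(180,140,212,170,.05,.08),stampall=(180,140,212,170,.012,.08),case=(85,120,138,152,.018,.035),bat=(35,105,80,150,.015,.03),red1=(215,110,243,138,.05,.08),red2=(135,165,172,195,.05,.08),tray=(280,195,365,250,.012,.025)))
objs('scene0.npz',dict(tray=(165,230,240,285,.012,.03)))
objs('side0.npz',dict(chg=(295,235,365,280,.010,.03),lip=(295,235,365,280,.0225,.032)))
E
```

```text
table 10756 med [ 0.2816 -0.1286 -0.0005] rect [ 0.2827 -0.1329] [0.3165 0.0916] 89.5 circ 
loupe 592 med [0.4049 0.2485 0.043 ] rect [0.4052 0.2486] [0.0427 0.0435] 73.4 circ 
glue 245 med [0.4198 0.1413 0.0918] rect [0.4198 0.1414] [0.024 0.025] 90.0 circ 
stamp 184 med [0.4423 0.0122 0.0635] rect [0.4431 0.0106] [0.0231 0.0226] 79.5 circ 
stampall 318 med [0.441  0.0142 0.0576] rect [0.4431 0.012 ] [0.0316 0.0252] 12.4 circ 
case 554 med [ 0.4089 -0.1358  0.0254] rect [ 0.4096 -0.1375] [0.0585 0.026 ] 89.4 circ 
bat 677 med [ 0.398  -0.2316  0.0196] rect [ 0.399  -0.2336] [0.0504 0.0401] 8.3 circ 
red1 195 med [0.3895 0.0713 0.0638] rect [0.3901 0.0711] [0.0242 0.022 ] 45.9 circ 
red2 186 med [ 0.4842 -0.0653  0.0631] rect [ 0.4852 -0.0671] [0.0217 0.023 ] 80.3 circ 
tray 424 med [0.5614 0.2278 0.0155] rect [0.5892 0.2438] [0.1199 0.0856] 82.0 circ 
tray 459 med [0.5868 0.2531 0.0163] rect [0.6048 0.2422] [0.123  0.1255] 81.9 circ 
chg 996 med [ 0.5907 -0.2534  0.0143] rect [ 0.5972 -0.2491] [0.0622 0.0936] 89.6 circ 
lip 255 med [ 0.5617 -0.252   0.0272] rect [ 0.5631 -0.248 ] [0.021  0.0601] 0.7 circ
```

```bash
python3 - <<'E'
from meas import *
im,d,ci=grab('wrist','w2.png'); np.savez('w2.npz',im=im,d=d,P=cloud(d,ci))
objs('w2.npz',dict(loupe=(310,110,355,152,.035,.055),glue=(258,130,288,160,.08,.1),stamp=(180,140,212,170,.05,.08),case=(85,120,138,152,.018,.035),bat=(35,105,80,150,.015,.03),tray=(280,195,365,250,.012,.025)))
T=go(.42,.141,.16,0)
E
```

```text
loupe 584 med [0.4049 0.2484 0.043 ] rect [0.4051 0.2486] [0.0422 0.0427] 1.1 circ 
glue 243 med [0.4196 0.1414 0.0919] rect [0.4206 0.1415] [0.0255 0.0241] 0.5 circ 
stamp 185 med [0.4423 0.0122 0.0636] rect [0.4426 0.0113] [0.0212 0.0223] 84.3 circ 
case 523 med [ 0.4088 -0.1358  0.0255] rect [ 0.409  -0.1371] [0.0585 0.024 ] 89.8 circ 
bat 680 med [ 0.3988 -0.2315  0.0196] rect [ 0.3989 -0.2327] [0.05   0.0394] 9.8 circ 
tray 364 med [0.5563 0.2345 0.0156] rect [0.5887 0.2442] [0.1201 0.0843] 82.0 circ 
n 3 row [0.0109, 0.0079, 0.0567] [0.01, -0.02, 0.04] | turn first [ 0.  -0.1  0.1] then shift [0.0327 0.0237 0.17  ]
```

```bash
python3 -m handwheel '[[0.055,0.011,0.008,0.056,0,0,0],[0.055,0.011,0.008,0.056,0,0,0],[0.055,0.011,0.008,0.056,0,0,0],[0.055,0,0,0.035,0,0,0],[0.055,0,0,0.035,0,0,0],[0.055,0,0,0.035,0,0,0],[0.055,0,0,0,0,0,0],[0.0,0,0,0,0,0,0],[0.0,0,0,0,0,0,0],[0.0,0,0,0,0,0,0],[0.0,0,0,0,0,0,0]]' 15; python3 -m handwheel '[[0,0,0,-0.05,0,0,0],[0,0,0,-0.06,0,0,0],[0,0,0,-0.06,0,0,0],[0,0,0,0,0,0,0],[0,0,0,0,0,0,0]]'; python3 - <<'E'
from meas import *
z=np.load('w2.npz')
for n in ('side0.npz','scene0.npz'):
    z=np.load(n);P=z['P'];m=(np.abs(P[...,2]-.110)<.003)&(abs(P[...,0]-.63)<.1)&(abs(P[...,1])<.1);print(np.median(P[m],0),m.sum())
o=np.array([.610,.004]);a=np.radians(-2.5);M=np.array([[np.cos(a),-np.sin(a)],[np.sin(a),np.cos(a)]])
g=o+M@[.039,-.056];s=o+M@[-.026,.0];print('glue->',g,'stamp->',s)
t=np.array([.589,.244]);a=np.radians(-8);M=np.array([[np.cos(a),-np.sin(a)],[np.sin(a),np.cos(a)]])
print('loupe',t+M@[0,-.024],'case',t+M@[0,.033])
im,d,ci=grab('side','side2.png')
T=go(*g,.29,-2.5)
E
```

```text
time: 3.0
position: [0.4209, 0.1405, 0.0583]
tool_rot: [-0.001, 3.14, 0.002]
ft_force: [0.1, -0.5, 2.9]
grip_width: 0.299
grip_force: 15.0
time: 3.62
position: [0.42, 0.14, 0.227]
tool_rot: [0.001, -3.141, -0.0]
ft_force: [-0.8, 0.5, -1.0]
grip_width: 0.298
grip_force: 15.0
[ 0.62106555 -0.01590312  0.11024403] 511
[0.62445543 0.002918   0.11011382] 303
glue-> [ 0.64652019 -0.05364786] stamp-> [0.58402475 0.0051341 ]
loupe [0.58565985 0.22023357] case [0.59359271 0.27667885]
n 6 row [-0.0385, -0.0314, -0.0107] [-0.01, -0.02, 0.42] | turn first [-0.1 -0.1  2.5] then shift [-0.2352 -0.1834 -0.0638]
```

```bash
python3 -m handwheel '[[0,0,0,-0.06,0,0,0],[0,-0.04,-0.031,0,0,0,0.4],[0,-0.039,-0.031,0,0,0,0.4],[0,-0.039,-0.031,0,0,0,0.4],[0,-0.039,-0.031,0,0,0,0.4],[0,-0.039,-0.031,0,0,0,0.4],[0,-0.039,-0.031,0,0,0,0.5],[0,0,0,0,0,0,0],[0,0,0,0,0,0,0]]';python3 - <<'E'
from h import *
im,d,ci=grab('scene','s3.png');
go(.6465,-.0536,.140,-2.5)
E
```

```text
time: 4.8
position: [0.6513, -0.0493, 0.2855]
tool_rot: [-0.068, -3.137, -0.0]
ft_force: [-0.7, 0.9, -1.0]
grip_width: 0.304
grip_force: 15.0
n 3 row [0.0015, -0.0018, 0.0488] [0.01, -0.05, 0.03] | turn first [ 0.  -0.1  0.1] then shift [ 0.0046 -0.0052  0.1463]
```

View pics/s3.png

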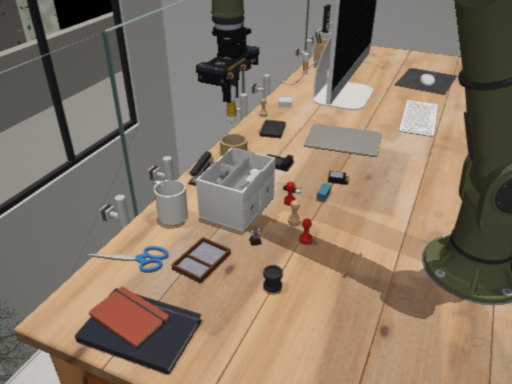

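```bash
python3 -m handwheel '[[0,0.0015,-0.0018,0.048,0,0,0],[0,0.0015,-0.0018,0.048,0,0,0],[0,0.0015,-0.0016,0.038,0,0,0],[0,0,0,0.008,0,0,0],[0,0,0,0,0,0,0],[0,0,0,0,0,0,0]]';python3 - <<'E'
from meas import *
for n in ('scene','side'):
    im,d,ci=grab(n,n+'4.png');X=cloud(d,ci)
    m=(np.abs(X[...,2]-.122)<.004)&(X[...,0]>.5)&(np.abs(X[...,1])<.12)&(X[...,0]<.72)&(im.min(-1)>90)
    n,l,st,c=cv2.connectedComponentsWithStats(m.astype(np.uint8));k=1+st[1:,4].argmax()
    print(cv2.minAreaRect(X[l==k][:,:2].astype(np.float32)))
    np.savez('t4.npz',im=im,d=d,P=X)
    m=(X[...,2]>.14)&(X[...,2]<.18)&(im[...,2]>im[...,0]*1.0)
print(cur()[:3,3])
E
```

```text
time: 5.6
position: [0.6488, -0.0544, 0.1479]
tool_rot: [0.066, 3.137, 0.001]
ft_force: [0.7, -0.0, -0.4]
grip_width: 0.294
grip_force: 15.0
((0.6093864440917969, 0.004756495356559753), (0.19678109884262085, 0.13872772455215454), 87.87477111816406)
((0.6101270318031311, 0.00576511025428772), (0.19311043620109558, 0.13454146683216095), 87.37972259521484)
[ 0.64863607 -0.05468008  0.14751584]
```

```bash
python3 -m handwheel '[[0,0,0,0.006,0,0,0],[0,0,0,0.004,0,0,0],[0,0,0,0.002,0,0,0],[0,0,0,0,0,0,0],[0,0,0,0,0,0,0]]'
```

```text
time: 6.32
position: [0.6481, -0.0546, 0.135]
tool_rot: [0.067, 3.139, 0.001]
ft_force: [-1.1, 0.8, 6.9]
grip_width: 0.297
grip_force: 15.0
```

```bash
python3 -m handwheel '[[0.04,0,0,0,0,0,0],[0.05,0,0,0,0,0,0],[0.05,0,0,0,0,0,0],[0.05,0,0,-0.02,0,0,0],[0.05,0,0,-0.05,0,0,0],[0.05,0,0,-0.06,0,0,0],[0.05,0,0,-0.02,0,0,0],[0.05,0,0,0,0,0,0]]';python3 - <<'E'
from meas import *
im,d,ci=grab('scene','s5.png');X=cloud(d,ci)
m=(X[...,2]>.15)&(X[...,2]<.175)&(abs(X[...,0]-.648)<.04)&(abs(X[...,1]+.054)<.05);print(m.sum(),np.median(X[m],0))
go(.4425,.0115,.15,0)
E
```

```text
time: 7.32
position: [0.6486, -0.0552, 0.287]
tool_rot: [0.068, 3.135, 0.0]
ft_force: [0.1, 1.2, 0.3]
grip_width: 0.574
grip_force: 0.0
101 [ 0.64082311 -0.04530117  0.16590956]
n 5 row [0.0414, 0.0124, 0.0269] [0.0, 0.02, -0.49] | turn first [ 0.   0.1 -2.5] then shift [0.2053 0.0664 0.1347]
```

```bash
python3 -m handwheel '[[0.05,0.042,0.012,0,0,0,-0.5],[0.05,0.041,0.012,0.01,0,0,-0.5],[0.05,0.041,0.0125,0.04,0,0,-0.5],[0.05,0.0415,0.0125,0.045,0,0,-0.5],[0.05,0.041,0.0125,0.04,0,0,-0.5],[0.05,0,0,0.03,0,0,0],[0.05,0,0,0,0,0,0],[0.05,0,0,0,0,0,0]]';python3 - <<'E'
from h import *
go(.4425,.0115,.039,0)
E
```

```text
time: 8.38
position: [0.4433, 0.0119, 0.1192]
tool_rot: [-0.001, 3.141, -0.001]
ft_force: [0.5, -0.0, 0.1]
grip_width: 0.575
grip_force: 0.0
n 2 row [0.0004, -0.0002, 0.0401] [-0.01, 0.02, 0.01] | turn first [-0.  0.  0.] then shift [ 0.0008 -0.0004  0.0802]
```

```bash
python3 -m handwheel '[[0.05,0.0005,0,0.04,0,0,0],[0.05,0,0,0.03,0,0,0],[0.05,0,0,0.01,0,0,0],[0.05,0,0,0,0,0,0],[0.0,0,0,0,0,0,0],[0.0,0,0,0,0,0,0],[0.0,0,0,0,0,0,0],[0.0,0,0,0,0,0,0]]' 15; python3 -m handwheel '[[0,0,0,-0.05,0,0,0],[0,0,0,-0.06,0,0,0],[0,0,0,-0.06,0,0,0],[0,0,0,-0.05,0,0,0],[0,0,0,0,0,0,0],[0,0,0,0,0,0,0]]'; python3 - <<'E'
from h import *
go(.584,.008,.25,-2.5)
E
```

```text
time: 9.38
position: [0.4424, 0.0121, 0.0389]
tool_rot: [-0.001, 3.141, 0.001]
ft_force: [0.3, -0.2, 1.5]
grip_width: 0.248
grip_force: 15.0
time: 10.12
position: [0.4416, 0.012, 0.2577]
tool_rot: [0.001, -3.141, -0.0]
ft_force: [0.0, -0.1, -0.2]
grip_width: 0.248
grip_force: 15.0
n 3 row [-0.0475, -0.0003, 0.0026] [-0.0, -0.02, 0.85] | turn first [-0.  -0.1  2.5] then shift [-0.1424  0.0022  0.0077]
```

```bash
python3 -m handwheel '[[0,-0.0475,0,0,0,0,0.8],[0,-0.0475,0,0,0,0,0.8],[0,-0.0475,0,0,0,0,0.9],[0,0,0,0,0,0,0],[0,0,0,0.055,0,0,0],[0,0,0,0.055,0,0,0],[0,0,0,0.018,0,0,0],[0,0,0,0,0,0,0],[0,0,0,0,0,0,0]]';python3 - <<'E'
from h import *
im,d,ci=grab('side','side6.png')
go(.584,.008,.116,-2.5)
c=cv2.resize(im[110:320,130:390],None,fx=3,fy=2.8);cv2.imwrite('pics/c6.png',c[:590])
E
```

```text
time: 11.25
position: [0.586, 0.0101, 0.1328]
tool_rot: [0.067, 3.137, 0.001]
ft_force: [-0.5, -0.1, 0.1]
grip_width: 0.248
grip_force: 15.0
n 1 row [0.0021, -0.0023, 0.017] [0.06, 0.22, 0.04] | turn first [0.1 0.2 0. ] then shift [ 0.0021 -0.0023  0.017 ]
```

View pics/c6.png

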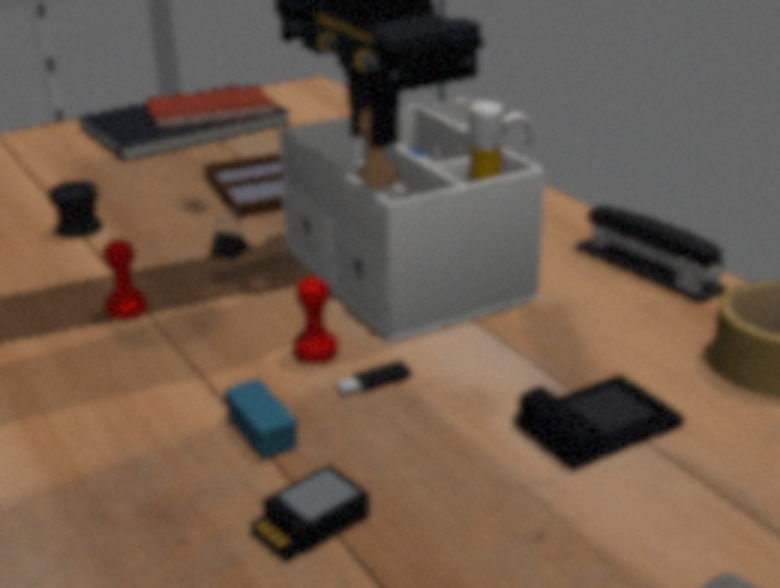

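Glue stick stands upright in the back bay (485,140); the stamp is held upright in the front bay (378,165). Lower and release.

```bash
python3 -m handwheel '[[0,0.001,-0.001,0.01,0,0,0],[0,0,0,0.005,0,0,0],[0,0,0,0.002,0,0,0],[0,0,0,0,0,0,0],[0,0,0,0,0,0,0]]'; python3 -m handwheel '[[0.035,0,0,0,0,0,0],[0.04,0,0,0,0,0,0],[0.045,0,0,0,0,0,0],[0.045,0,0,-0.02,0,0,0],[0.05,0,0,-0.05,0,0,0],[0.05,0,0,-0.06,0,0,0],[0.05,0,0,-0.04,0,0,0],[0.05,0,0,0,0,0,0]]';python3 - <<'E'
from h import *
im,d,ci=grab('side','side7.png');X=cloud(d,ci)
m=(X[...,2]>.128)&(X[...,2]<.16)&(abs(X[...,0]-.584)<.03)&(abs(X[...,1]-.01)<.04);print(m.sum(),np.median(X[m],0),X[m][:,2].max())
go(.409,-.137,.12,-.5)
E
```

```text
time: 11.92
position: [0.5848, 0.0089, 0.1156]
tool_rot: [0.068, 3.138, 0.001]
ft_force: [-1.9, -0.6, 9.5]
grip_width: 0.246
grip_force: 15.0
time: 12.92
position: [0.5857, 0.0088, 0.2889]
tool_rot: [0.068, 3.132, 0.003]
ft_force: [0.1, -1.2, 0.4]
grip_width: 0.574
grip_force: 0.0
83 [5.79807624e-01 3.59368200e-05 1.37268539e-01] 0.1455473829769022
n 5 row [0.0344, -0.0301, 0.0332] [0.01, 0.05, -0.4] | turn first [ 0.1  0.2 -2. ] then shift [ 0.1742 -0.1475  0.1663]
```

```bash
python3 - <<'E'
from h import *
print(ctrl.get_state()['joint_positions'].round(2))
go(.409,-.137,.12,-90.5)
go(.409,-.137,.12,89.5)
E
```

```text
[-0.64  0.17  0.66  1.55 -0.11  1.46  1.56]
n 9 row [0.0019, -0.028, 0.0184] [0.03, 0.02, 9.78] | turn first [ 0.2  0.1 88. ] then shift [-0.1475 -0.1742  0.1663]
n 10 row [0.0255, 0.0017, 0.0166] [-0.01, 0.02, -9.2] | turn first [ -0.1   0.2 -92. ] then shift [0.1475 0.1742 0.1663]
```

```bash
python3 -m handwheel '[[0.045,0.0255,0.0017,0.0166,0,0,-9.2],[0.045,0.0255,0.0017,0.0166,0,0,-9.2],[0.045,0.0255,0.0017,0.0166,0,0,-9.2],[0.045,0.0255,0.0017,0.0166,0,0,-9.2],[0.045,0.0255,0.0017,0.0166,0,0,-9.2],[0.045,0.0255,0.0017,0.0166,0,0,-9.2],[0.045,0.0255,0.0017,0.0166,0,0,-9.2],[0.045,0.0255,0.0017,0.0166,0,0,-9.2],[0.045,0.0255,0.0017,0.0166,0,0,-9.2],[0.045,0.0255,0.0017,0.0166,0,0,-9.2],[0.045,0,0,0,0,0,0],[0.045,0,0,0,0,0,0]]';python3 - <<'E'
from meas import *
im,d,ci=grab('wrist','w8.png'); np.savez('w8.npz',im=im,d=d,P=cloud(d,ci)); P=cloud(d,ci)
m=(im[...,0]>im[...,2]*1.5)&(P[...,2]>.02)&(P[...,2]<.033)&(abs(P[...,0]-.409)<.06)&(abs(P[...,1]+.137)<.06)
print(m.sum(),cv2.minAreaRect(P[m][:,:2].astype(np.float32)))
go(.409,-.137,.014,89.5)
E
```

```text
time: 14.48
position: [0.4158, -0.0554, 0.1059]
tool_rot: [2.028, -2.308, 0.111]
ft_force: [0.4, 0.0, 0.1]
grip_width: 0.518
grip_force: 0.0
1632 ((0.408728688955307, -0.13765518367290497), (0.05569005012512207, 0.023644449189305305), 89.37626647949219)
n 3 row [0.0256, 0.0006, 0.032] [-0.09, -1.88, -2.33] | turn first [-0.3 -5.6 -7. ] then shift [0.0811 0.0065 0.0922]
```

```bash
python3 -m handwheel '[[0.045,0,0,0,-0.15,-2.8,-3.5],[0.045,0,0,0,-0.15,-2.8,-3.5],[0.045,0.027,0.002,0,0,0,0],[0.045,0.027,0.002,0,0,0,0],[0.045,0.027,0.002,0,0,0,0],[0.045,0,0,0,0,0,0],[0.045,0,0,0,0,0,0]]';python3 - <<'E'
from h import *
print(ctrl.get_state()['joint_positions'].round(2))
T=cur();print(T.round(3))
go(.409,-.1375,.014,89.5)
E
```

```text
time: 15.4
position: [0.4138, -0.0599, 0.0873]
tool_rot: [2.059, -2.27, 0.143]
ft_force: [0.6, -1.0, 0.3]
grip_width: 0.518
grip_force: 0.0
[-1.28 -0.3   1.15  2.2   0.44  1.11  2.69]
[[-0.098 -0.995  0.008  0.414]
 [-0.988  0.096 -0.119 -0.06 ]
 [ 0.117 -0.019 -0.993  0.087]
 [ 0.     0.     0.     1.   ]]
n 2 row [0.0367, 0.0006, 0.0389] [-0.41, -3.39, -2.54] | turn first [-0.8 -6.8 -5.1] then shift [0.0776 0.0041 0.0733]
```

```bash
python3 -m handwheel '[[0.045,0,0,-0.05,0,0,5],[0.045,0,0,-0.05,0,0,10],[0.045,0,0,-0.05,0,0,10],[0.045,0,0,0,0,0,10],[0.045,0,0,0,0,0,10],[0.045,0,0,0,0,0,10],[0.045,0,0,0,0,0,10],[0.045,0,0,0,0,0,10],[0.045,0,0,0,0,0,10],[0.045,0,0,0,0,0,0],[0.045,0,0,0,0,0,0]]';python3 - <<'E'
from h import *
print(ctrl.get_state()['joint_positions'].round(2))
go(.45,-.1,.24,-10)
E
```

```text
time: 16.77
position: [0.4126, -0.0416, 0.2361]
tool_rot: [0.009, 3.128, -0.187]
ft_force: [0.5, 0.3, -0.1]
grip_width: 0.515
grip_force: 0.0
[-0.63 -0.26  0.47  1.99  0.24  1.39  1.35]
n 2 row [-0.0213, -0.0275, -0.0002] [-3.39, 0.53, 4.82] | turn first [-6.8  1.1  9.6] then shift [-0.0469 -0.051  -0.0039]
```

```bash
python3 -m handwheel '[[0.045,-0.021,-0.0275,0,-3.4,0.5,4.8],[0.045,-0.021,-0.0275,0,-3.4,0.5,4.8],[0.045,0,0,0,0,0,9],[0.045,0,0,0,0,0,9],[0.045,0,0,0,0,0,9],[0.045,0,0,0,0,0,9],[0.045,0,0,0,0,0,9],[0.045,0,0,0,0,0,9],[0.045,0,0,0,0,0,9],[0.045,0,0,0,0,0,9],[0.045,0,0,0,0,0,8.5],[0.045,0,0,0,0,0,0]]';python3 - <<'E'
from h import *
print(ctrl.get_state()['joint_positions'].round(2))
go(.409,-.1375,.10,-90.5)
E
```

```text
time: 18.27
position: [0.4517, -0.0985, 0.2413]
tool_rot: [2.229, 2.212, 0.002]
ft_force: [-0.5, -0.0, -0.1]
grip_width: 0.516
grip_force: 0.0
[-0.44 -0.13  0.55  1.88  0.07  1.37  0.09]
n 3 row [-0.0131, -0.0142, 0.0471] [0.03, -0.01, 0.02] | turn first [ 0.1 -0.   0.1] then shift [-0.0394 -0.0423  0.1413]
```

```bash
python3 -m handwheel '[[0.045,-0.013,-0.014,0.047,0,0,0],[0.045,-0.013,-0.014,0.047,0,0,0],[0.045,-0.013,-0.014,0.047,0,0,0],[0.045,0,0,0.02,0,0,0],[0.045,0,0,0,0,0,0],[0.045,0,0,0,0,0,0]]';python3 - <<'E'
from h import *
print(ctrl.get_state()['joint_positions'].round(2))
go(.4087,-.1375,.014,-90.5)
E
```

```text
time: 19.02
position: [0.4105, -0.1371, 0.0813]
tool_rot: [2.23, 2.21, 0.004]
ft_force: [0.9, -0.6, 0.8]
grip_width: 0.521
grip_force: 0.0
[-0.39 -0.05  0.65  2.15  0.03  1.02  0.23]
n 2 row [-0.0002, -0.001, 0.0337] [0.09, -0.0, -0.01] | turn first [ 0.2 -0.  -0. ] then shift [-0.0004 -0.0018  0.0673]
```

```bash
python3 -m handwheel '[[0.045,0,-0.001,0.035,0,0,0],[0.045,0,-0.001,0.022,0,0,0],[0.045,0,0,0.01,0,0,0],[0.045,0,0,0,0,0,0],[0.0,0,0,0,0,0,0],[0.0,0,0,0,0,0,0],[0.0,0,0,0,0,0,0],[0.0,0,0,0,0,0,0]]' 15; python3 -m handwheel '[[0,0,0,-0.04,0,0,0],[0,0,0,-0.05,0,0,0],[0,-0.01,0.01,-0.05,0,0,0],[0,-0.02,0.03,-0.05,0,0,0],[0,0,0,0,0,0,0],[0,0,0,0,0,0,0]]'; python3 - <<'E'
from h import *
print(ctrl.get_state()['joint_positions'].round(2))
go(.5936,.2767,.2,-8)
E
```

```text
time: 20.02
position: [0.4082, -0.1371, 0.0139]
tool_rot: [2.233, 2.208, 0.004]
ft_force: [0.0, -0.1, 4.6]
grip_width: 0.297
grip_force: 15.0
time: 20.78
position: [0.4461, -0.1673, 0.2024]
tool_rot: [-2.233, -2.208, -0.001]
ft_force: [-0.6, 0.5, -1.4]
grip_width: 0.299
grip_force: 15.0
[-0.4  -0.07  0.68  1.91  0.05  1.29  0.25]
n 9 row [0.0292, 0.0487, 0.0003] [0.0, -0.01, -9.18] | turn first [  0.   -0.1 -82.6] then shift [-0.0843  0.4602  0.0024]
```

```bash
python3 -m handwheel '[[0,0,0,-0.04,0,0,-9],[0,0,0,0,0,0,-9.2],[0,0,0,0,0,0,-9.2],[0,0,0,0,0,0,-9.2],[0,0,0,0,0,0,-9.2],[0,0,0,0,0,0,-9.2],[0,0,0,0,0,0,-9.2],[0,0,0,0,0,0,-9.2],[0,0,0,0,0,0,-9.2],[0,0,0,0,0,0,0]]' ; python3 -m handwheel '[[0,-0.01,0.055,0,0,0,0],[0,-0.01,0.055,0,0,0,0],[0,-0.01,0.055,0,0,0,0],[0,-0.01,0.055,0,0,0,0],[0,-0.01,0.055,0,0,0,0],[0,-0.01,0.055,0,0,0,0],[0,-0.01,0.055,0,0,0,0],[0,-0.01,0.055,0,0,0,0],[0,-0.004,0.02,0,0,0,0],[0,0,0,0,0,0,0],[0,0,0,0,0,0,0]]'; python3 - <<'E'
from h import *
print(ctrl.get_state()['joint_positions'].round(2))
go(.5936,.2767,.06,-8)
E
```

```text
time: 22.02
position: [0.4455, -0.1668, 0.2416]
tool_rot: [-0.222, -3.132, -0.002]
ft_force: [-1.2, 0.4, -1.3]
grip_width: 0.299
grip_force: 15.0
time: 23.4
position: [0.5942, 0.2741, 0.2431]
tool_rot: [0.225, 3.133, -0.002]
ft_force: [0.9, -0.8, -1.2]
grip_width: 0.291
grip_force: 15.0
[-0.81  0.34  0.44  1.42 -0.14  1.41  1.06]
n 4 row [0.0002, 0.0006, 0.0458] [-0.01, 0.01, -0.06] | turn first [-0.1  0.  -0.2] then shift [0.0009 0.0025 0.1831]
```

```bash
python3 -m handwheel '[[0,0,0.0025,0.06,0,0,0],[0,0,0,0.06,0,0,0],[0,0,0,0.06,0,0,0],[0,0,0,0.012,0,0,0],[0,0,0,0,0,0,0],[0,0,0,0,0,0,0]]'; python3 - <<'E'
from h import *
im,d,ci=grab('side','side9.png');im2,d2,ci2=grab('scene','s9.png');P=cloud(d2,ci2)
m=(P[...,2]>.012)&(P[...,2]<.02)&(abs(P[...,0]-.59)<.07)&(abs(P[...,1]-.245)<.08)&(im2.max(-1)<110)
print(m.sum(),cv2.minAreaRect(P[m][:,:2].astype(np.float32)))
go(.5936,.2767,.018,-8)
c=np.hstack([cv2.resize(im[130:230,150:290],None,fx=2.8,fy=2.8),cv2.resize(im2[180:280,140:280],None,fx=2.8,fy=2.8)]);cv2.imwrite('pics/c9.png',c)
E
```

```text
time: 24.15
position: [0.5973, 0.2792, 0.0552]
tool_rot: [0.221, 3.128, 0.006]
ft_force: [-0.4, 0.7, -0.3]
grip_width: 0.294
grip_force: 15.0
304 ((0.586724042892456, 0.24651563167572021), (0.11970031261444092, 0.0870203971862793), 81.76046752929688)
n 1 row [0.0029, -0.0032, 0.0367] [0.21, 0.29, -0.06] | turn first [ 0.2  0.3 -0.1] then shift [ 0.0029 -0.0031  0.0367]
```

View pics/c9.png

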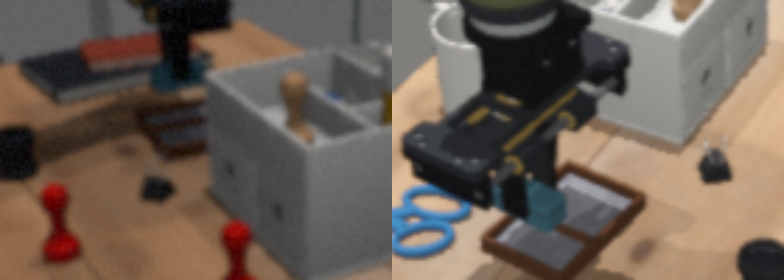

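```bash
python3 - <<'E'
from h import *
z=np.load('w2.npz');P=z['P'];im=z['im']
c=np.array([.588,.245]);a=np.radians(-8);M=np.array([[np.cos(a),-np.sin(a)],[np.sin(a),np.cos(a)]])
L=(P[...,:2]-c)@M
for y in np.arange(-.062,.064,.004):
    m=(abs(L[...,0]+.015)<.02)&(abs(L[...,1]-y)<.002)
    print(round(y,3),m.sum(),im[m].mean(-1).mean().round(0),np.median(P[m][:,2]).round(4))
E
```

```text
-0.062 71 127.0 0.0013
-0.058 42 102.0 0.016
-0.054 15 148.0 0.0053
-0.05 37 174.0 0.0046
-0.046 37 184.0 0.0043
-0.042 37 187.0 0.0045
-0.038 36 188.0 0.0049
-0.034 35 188.0 0.0047
-0.03 39 189.0 0.0046
-0.026 36 190.0 0.0045
-0.022 34 188.0 0.0048
-0.018 38 185.0 0.0044
-0.014 39 184.0 0.0045
-0.01 35 188.0 0.0046
-0.006 37 189.0 0.0046
-0.002 35 185.0 0.0047
0.002 24 175.0 0.0043
0.006 24 118.0 0.0079
0.01 9 112.0 0.013
0.014 9 137.0 0.0053
0.018 10 166.0 0.0046
0.022 7 173.0 0.0055
0.026 9 167.0 0.0046
0.03 12 165.0 0.0048
0.034 13 179.0 0.0043
0.038 19 174.0 0.0049
0.042 24 176.0 0.0047
0.046 23 178.0 0.0048
0.05 28 176.0 0.0045
0.054 77 99.0 0.0089
0.058 28 107.0 0.0162
0.062 0 nan nan<stdin>:7: RuntimeWarning: Mean of empty slice.
  ret = ret.dtype.type(ret / rcount)
  return _methods._mean(a, axis=axis, dtype=dtype,
```

```bash
python3 -m handwheel '[[0,0.004,0,0.015,0,0,0],[0,0,0,0.012,0,0,0],[0,0,0,0.007,0,0,0],[0,0,0,0.003,0,0,0],[0,0,0,0,0,0,0],[0,0,0,0,0,0,0]]'
```

```text
time: 25.0
position: [0.5903, 0.2789, 0.0167]
tool_rot: [-0.22, -3.133, -0.0]
ft_force: [-7.4, -3.4, 15.9]
grip_width: 0.296
grip_force: 15.0
```

```bash
python3 -m handwheel '[[0.03,0,0,-0.001,0,0,0],[0.038,0,0,0,0,0,0],[0.04,0,0,0,0,0,0],[0.04,0,0,-0.02,0,0,0],[0.04,0,0,-0.05,0,0,0],[0.04,0,0,-0.06,0,0,0],[0.06,0,0,-0.06,0,0,0],[0.06,0,0,0,0,0,0],[0.06,0,0,0,0,0,0]]';python3 - <<'E'
from h import *
im2,d2,ci2=grab('wrist','w10.png');P=cloud(d2,ci2);im=im2
c=np.array([.588,.2455]);a=np.radians(-8);M=np.array([[np.cos(a),-np.sin(a)],[np.sin(a),np.cos(a)]])
m=(P[...,2]>.022)&(P[...,2]<.045)&(abs(P[...,0]-.59)<.07)&(abs(P[...,1]-.27)<.06)&(im[...,0]>im[...,2]*1.4)
if m.sum()>20:
  r=cv2.minAreaRect(P[m][:,:2].astype(np.float32));print(m.sum(),np.median(P[m][:,2]),r,(np.array(r[0])-c)@M)
go(.405,.2486,.15,-8);go(.405,.2486,.15,82)
print(ctrl.get_state()['joint_positions'].round(2))
E
```

```text
time: 26.12
position: [0.5907, 0.2797, 0.2058]
tool_rot: [0.219, 3.132, 0.002]
ft_force: [0.5, 0.3, -0.4]
grip_width: 0.666
grip_force: 0.0
808 0.02993641159431887 ((0.5906816124916077, 0.27913898229599), (0.024458466097712517, 0.05631280317902565), 82.65193176269531) [-0.00202613  0.03368482]
n 4 row [0.0447, -0.0141, 0.0136] [-0.0, -0.0, -0.0] | turn first [-0. -0. -0.] then shift [ 0.179  -0.0563  0.0545]
n 10 row [0.0185, 0.0096, 0.0055] [0.0, -0.0, -9.0] | turn first [  0.  -0. -90.] then shift [0.0563 0.179  0.0545]
[-0.82  0.35  0.44  1.48 -0.15  1.34  1.06]
```

View pics/w10.png

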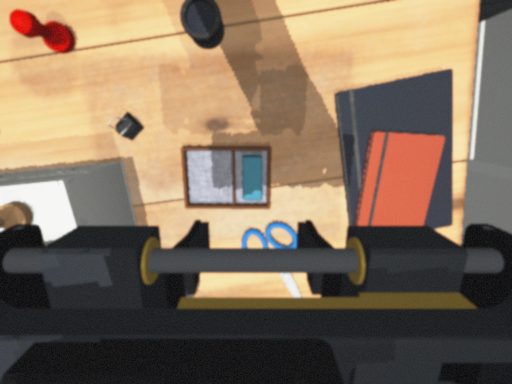

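```bash
python3 -m handwheel '[[0.07,0,0,0,0,0,10],[0.07,0,0,0,0,0,10],[0.07,0,0,0,0,0,10],[0.07,0,0,0,0,0,10],[0.07,0,0,0,0,0,10],[0.07,0,0,0,0,0,10],[0.07,0,0,0,0,0,10],[0.07,0,0,0,0,0,10],[0.07,0,0,0,0,0,10]]' ; python3 -m handwheel '[[0.07,-0.014,-0.045,0,0,0,0],[0.07,-0.014,-0.045,0,0,0,0],[0.07,-0.014,-0.045,0,0,0,0],[0.07,-0.0146,-0.045,0,0,0,0],[0.07,0,0,0.055,0,0,0],[0.07,0,0,0.04,0,0,0],[0.07,0,0,0,0,0,0],[0.07,0,0,0,0,0,0]]'; python3 - <<'E'
from h import *
print(ctrl.get_state()['joint_positions'].round(2))
go(.405,.2486,.02,-98)
E
```

```text
time: 27.3
position: [0.5898, 0.279, 0.2034]
tool_rot: [2.377, 2.053, -0.003]
ft_force: [0.1, 0.3, -0.4]
grip_width: 0.807
grip_force: 0.0
time: 28.3
position: [0.4053, 0.2485, 0.111]
tool_rot: [2.371, 2.059, 0.002]
ft_force: [-0.8, 0.5, 0.7]
grip_width: 0.805
grip_force: 0.0
[-1.27  0.03  0.68  2.03 -0.02  1.09 -0.72]
n 2 row [0.0, -0.0002, 0.0455] [0.06, -0.01, -0.03] | turn first [ 0.1 -0.  -0.1] then shift [ 0.     -0.0003  0.091 ]
```

```bash
python3 -m handwheel '[[0.07,0,0,0.045,0,0,0],[0.07,0,0,0.036,0,0,0],[0.07,0,0,0.01,0,0,0],[0.07,0,0,0,0,0,0],[0.0,0,0,0,0,0,0],[0.0,0,0,0,0,0,0],[0.0,0,0,0,0,0,0],[0.0,0,0,0,0,0,0]]' 15; python3 -m handwheel '[[0,0,0,-0.04,0,0,0],[0,0,0,-0.05,0,0,0],[0,0,0,-0.02,0,0,0],[0,0,0,0,0,0,0],[0,0,0,0,0,0,0]]'; python3 - <<'E'
from h import *
go(.5844,.2210,.13,-98)
E
```

```text
time: 29.3
position: [0.4052, 0.2487, 0.0199]
tool_rot: [2.371, 2.06, 0.003]
ft_force: [-0.7, 0.3, 3.0]
grip_width: 0.498
grip_force: 15.0
time: 29.92
position: [0.404, 0.2479, 0.1282]
tool_rot: [2.371, 2.06, -0.001]
ft_force: [0.8, 0.2, -0.4]
grip_width: 0.5
grip_force: 15.0
n 4 row [-0.0004, 0.0456, -0.0004] [0.0, 0.01, -0.01] | turn first [ 0.  0. -0.] then shift [-0.0015  0.1824 -0.0018]
```

```bash
python3 -m handwheel '[[0,0,0.0455,0,0,0,0],[0,0,0.0455,0,0,0,0],[0,-0.001,0.0455,0,0,0,0],[0,0,0.0455,0,0,0,0],[0,0,0,0,0,0,0],[0,0,0,0.05,0,0,0],[0,0,0,0.03,0,0,0],[0,0,0,0,0,0,0],[0,0,0,0,0,0,0]]'; python3 - <<'E'
from h import *
go(.5844,.2210,.024,-98)
E
```

```text
time: 31.05
position: [0.5851, 0.2221, 0.0504]
tool_rot: [2.371, 2.06, 0.003]
ft_force: [0.1, 0.7, -0.6]
grip_width: 0.503
grip_force: 15.0
n 1 row [-0.0012, -0.0006, 0.0264] [0.11, -0.05, -0.03] | turn first [ 0.1 -0.1 -0. ] then shift [-0.0012 -0.0005  0.0264]
```

```bash
python3 -m handwheel '[[0,-0.001,0,0.015,0,0,0],[0,0,0,0.008,0,0,0],[0,0,0,0.004,0,0,0],[0,0,0,0,0,0,0],[0,0,0,0,0,0,0]]'; python3 -m handwheel '[[0.05,0,0,0,0,0,0],[0.058,0,0,0,0,0,0],[0.06,0,0,0,0,0,0],[0.06,0,0,-0.02,0,0,0],[0.06,0,0,-0.05,0,0,0],[0.06,0,0,-0.06,0,0,0],[0.06,0,0,-0.06,0,0,0],[0.06,0,0,0,0,0,0],[0.06,0,0,0,0,0,0]]';python3 - <<'E'
from h import *
im,d2,ci2=grab('wrist','w11.png');P=cloud(d2,ci2)
c=np.array([.588,.2455]);a=np.radians(-8);M=np.array([[np.cos(a),-np.sin(a)],[np.sin(a),np.cos(a)]])
m=(P[...,2]>.04)&(P[...,2]<.06)&(abs(P[...,0]-.585)<.05)&(abs(P[...,1]-.22)<.05)
r=cv2.minAreaRect(P[m][:,:2].astype(np.float32));print(m.sum(),np.median(P[m][:,2]),r,(np.array(r[0])-c)@M)
go(.45,-.1,.25,9)
print(ctrl.get_state()['joint_positions'].round(2))
E
```

```text
time: 31.68
position: [0.5843, 0.2209, 0.0238]
tool_rot: [-2.371, -2.06, -0.001]
ft_force: [-5.5, -1.3, 8.9]
grip_width: 0.506
grip_force: 15.0
time: 32.8
position: [0.5846, 0.2208, 0.2134]
tool_rot: [2.372, 2.06, 0.004]
ft_force: [0.1, 0.2, -0.7]
grip_width: 0.691
grip_force: 0.0
944 0.04676720231107646 ((0.5839468836784363, 0.2217576503753662), (0.04314788803458214, 0.0432286411523819), 17.94695472717285) [-0.00070938 -0.02407538]
n 11 row [-0.0137, -0.0341, -0.0034] [0.0, 0.0, -9.73] | turn first [   0.    0. -107.] then shift [ 0.1825 -0.2959 -0.0378]
[-1.04  0.34  0.81  1.56 -0.25  1.35 -0.35]
```

```bash
python3 -m handwheel '[[0.06,0,0,-0.037,0,0,0],[0.06,-0.056,-0.0148,0,0,0,0],[0.06,-0.056,-0.0148,0,0,0,0],[0.06,-0.056,-0.0148,0,0,0,0],[0.06,-0.056,-0.0148,0,0,0,0],[0.06,-0.056,-0.0148,0,0,0,0],[0.06,-0.056,-0.0148,0,0,0,0],[0.06,0,0,0,0,0,0]]'; python3 -m handwheel '[[0.06,0,0,0,0,0,-9.7],[0.06,0,0,0,0,0,-9.7],[0.06,0,0,0,0,0,-9.7],[0.06,0,0,0,0,0,-9.7],[0.06,0,0,0,0,0,-9.7],[0.06,0,0,0,0,0,-9.7],[0.06,0,0,0,0,0,-9.7],[0.06,0,0,0,0,0,-9.7],[0.06,0,0,0,0,0,-9.7],[0.06,0,0,0,0,0,-9.7],[0.06,0,0,0,0,0,-9.7],[0.06,0,0,0,0,0,0]]';python3 - <<'E'
from meas import *
print(ctrl.get_state()['joint_positions'].round(2))
im,d,ci=grab('wrist','w12.png');P=cloud(d,ci);np.savez('w12.npz',im=im,d=d,P=P)
def rc(n,m):
    k,l,st,c=cv2.connectedComponentsWithStats(m.astype(np.uint8));k=1+st[1:,4].argmax();X=P[l==k]
    print(n,len(X),np.median(X,0).round(4),cv2.minAreaRect(X[:,:2].astype(np.float32)))
rc('bat',(P[...,2]>.014)&(P[...,2]<.03)&(abs(P[...,0]-.4)<.06)&(abs(P[...,1]+.232)<.06))
rc('chg',(P[...,2]>.008)&(P[...,2]<.035)&(abs(P[...,0]-.597)<.08)&(abs(P[...,1]+.249)<.06))
rc('lip',(P[...,2]>.021)&(P[...,2]<.035)&(abs(P[...,0]-.597)<.08)&(abs(P[...,1]+.249)<.06))
go(.45,-.23,.2,9)
E
```

```text
time: 33.85
position: [0.4474, -0.1037, 0.2483]
tool_rot: [-2.378, -2.05, -0.002]
ft_force: [-0.1, 0.5, 0.4]
grip_width: 0.69
grip_force: 0.0
time: 35.35
position: [0.4493, -0.0984, 0.2486]
tool_rot: [0.236, -3.132, 0.001]
ft_force: [0.1, 0.2, 0.1]
grip_width: 0.689
grip_force: 0.0
[-1.02 -0.29  1.01  1.89  0.25  1.42  1.65]
bat 975 [ 0.3982 -0.2329  0.0199] ((0.39915210008621216, -0.23359882831573486), (0.048937346786260605, 0.03819603472948074), 9.627340316772461)
chg 564 [ 0.5571 -0.2316  0.0171] ((0.5758935809135437, -0.24730738997459412), (0.06079036742448807, 0.04952846094965935), 89.33258056640625)
lip 238 [ 0.5579 -0.2317  0.0252] ((0.5639997720718384, -0.2473163902759552), (0.058909643441438675, 0.020051946863532066), 89.07994842529297)
n 3 row [0.0065, -0.0433, 0.0162] [-0.01, 0.0, -0.15] | turn first [-0.   0.  -0.5] then shift [ 0.0199 -0.1299  0.0487]
```

View pics/w12.png

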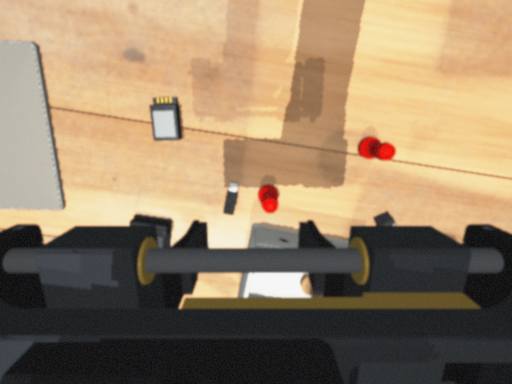

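```bash
python3 -m handwheel '[[0.06,-0.04,-0.038,0,0,0,2],[0.06,-0.04,-0.038,0,0,0,2],[0.06,-0.04,-0.038,0,0,0,2],[0.06,-0.04,-0.034,0,0,0,2],[0.06,-0.04,0,0,0,0,1],[0.06,-0.03,0,0,0,0,0],[0.06,0,0,0,0,0,0],[0.06,0,0,0,0,0,0]]';python3 - <<'E'
from h import *
print(ctrl.get_state()['joint_positions'].round(2),cur()[:3,3])
im,d,ci=grab('wrist','w13.png');P=cloud(d,ci);np.savez('w13.npz',im=im,d=d,P=P)
def rc(n,m):
    k,l,st,c=cv2.connectedComponentsWithStats(m.astype(np.uint8));k=1+st[1:,4].argmax();X=P[l==k]
    print(n,len(X),np.median(X,0).round(4),cv2.minAreaRect(X[:,:2].astype(np.float32)))
A=(abs(P[...,0]-.597)<.08)&(abs(P[...,1]+.249)<.06)
rc('chg',(P[...,2]>.006)&(P[...,2]<.035)&A)
rc('lip',(P[...,2]>.021)&(P[...,2]<.035)&A)
rc('pocket',(P[...,2]>.006)&(P[...,2]<.012)&A)
rc('rails',(P[...,2]>.0123)&(P[...,2]<.02)&A)
go(.45,-.23,.2,9)
E
```

```text
time: 36.4
position: [0.6764, -0.2168, 0.2496]
tool_rot: [-0.001, -3.136, -0.006]
ft_force: [-0.0, 0.2, 0.3]
grip_width: 0.687
grip_force: 0.0
[-0.37  0.63  1.06  1.26 -0.54  1.55  2.18] [ 0.67642529 -0.21681137  0.24962814]
chg 2836 [ 0.5958 -0.2479  0.0109] ((0.5987230539321899, -0.24866284430027008), (0.06185000762343407, 0.09308166801929474), 89.827880859375)
lip 659 [ 0.5647 -0.2488  0.0258] ((0.5639824867248535, -0.2484971582889557), (0.059050869196653366, 0.01979854702949524), 89.8644790649414)
pocket 1163 [ 0.6014 -0.2486  0.0103] ((0.6019835472106934, -0.24778741598129272), (0.0458662211894989, 0.05643908306956291), 89.9931869506836)
rails 381 [ 0.617  -0.2518  0.0141] ((0.6049888730049133, -0.24899911880493164), (0.05093548446893692, 0.06147471070289612), 89.5806655883789)
n 4 row [0.0567, 0.0011, 0.0127] [0.06, -0.06, -2.26] | turn first [ 0.3 -0.2 -9. ] then shift [0.2255 0.0225 0.0502]
```

View pics/w13.png

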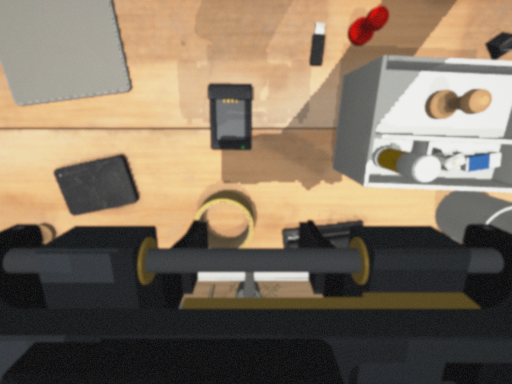

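```bash
python3 -m handwheel '[[0.06,0.058,0,0,0,0,0],[0.06,0.058,0,0,0,0,5],[0.06,0.058,0,0,0,0,10],[0.06,0,0,0,0,0,10],[0.06,0,0,0,0,0,10],[0.06,0,0,0,0,0,10],[0.06,0,0,0,0,0,10],[0.06,0,0,0,0,0,10],[0.06,0,0,0,0,0,10],[0.06,0,0,0,0,0,10],[0.06,0,0,0,0,0,0]]'; python3 -m handwheel '[[0.06,0,0,0,0,0,10],[0.06,0,0,0,0,0,10],[0.06,0,0,0,0,0,10],[0.06,0,0,0,0,0,10],[0.06,0,0,0,0,0,10],[0.06,0,0,0,0,0,10],[0.06,0,0,0,0,0,10],[0.06,0,0,0,0,0,10],[0.06,0,0,0,0,0,5],[0.06,0,0,0,0,0,0],[0.06,0,0,0,0,0,0]]';python3 - <<'E'
from h import *
print(ctrl.get_state()['joint_positions'].round(2),cur()[:3,3])
c=np.array([.3988,-.2334])+.002*np.array([np.cos(.168),np.sin(.168)]);print(c)
go(*c,.1,-170.4)
E
```

```text
time: 37.83
position: [0.5048, -0.2119, 0.2514]
tool_rot: [-2.108, -2.321, -0.003]
ft_force: [-0.2, 0.1, -0.1]
grip_width: 0.693
grip_force: 0.0
time: 39.2
position: [0.5054, -0.2119, 0.2516]
tool_rot: [-3.124, -0.29, 0.005]
ft_force: [0.8, 0.2, -0.3]
grip_width: 0.688
grip_force: 0.0
[-0.74  0.18  1.23  1.69 -0.18  1.4  -0.87] [ 0.505436   -0.21191935  0.25155677]
[ 0.40077184 -0.23306558]
n 4 row [-0.0266, 0.0007, 0.0379] [-0.07, 0.04, 0.25] | turn first [-0.3  0.1  1. ] then shift [-0.1067  0.0034  0.1516]
```

```bash
python3 -m handwheel '[[0.06,-0.0266,0.0007,0.038,0,0,0.3],[0.06,-0.0266,0.0007,0.038,0,0,0.3],[0.06,-0.0266,0.0007,0.038,0,0,0.2],[0.06,-0.0266,0.0007,0.038,0,0,0.2],[0.06,0,0,0.03,0,0,0],[0.06,0,0,0,0,0,0],[0.06,0,0,0,0,0,0]]';python3 - <<'E'
from h import *
print(ctrl.get_state()['joint_positions'].round(2),cur()[:3,3])
go(.4008,-.2331,.0085,-170.4)
E
```

```text
time: 40.08
position: [0.4016, -0.2333, 0.071]
tool_rot: [-3.128, -0.26, 0.004]
ft_force: [0.3, -1.1, 0.6]
grip_width: 0.694
grip_force: 0.0
[-0.69  0.12  1.23  2.1  -0.14  1.01 -0.79] [ 0.40155132 -0.23329683  0.07098455]
n 2 row [-0.0003, -0.0001, 0.0312] [-0.08, 0.06, -0.05] | turn first [-0.2  0.1 -0.1] then shift [-0.0007 -0.0003  0.0625]
```

```bash
python3 -m handwheel '[[0.06,-0.0005,0,0.035,-0.1,0.1,0],[0.06,0,0,0.02,0,0,0],[0.06,0,0,0.0075,0,0,0],[0.06,0,0,0,0,0,0],[0.0,0,0,0,0,0,0],[0.0,0,0,0,0,0,0],[0.0,0,0,0,0,0,0],[0.0,0,0,0,0,0,0]]' 25; python3 -c "
from h import *
print(ctrl.get_state()['joint_positions'].round(2));T=cur();print(T.round(4))"; python3 -m handwheel '[[0,0,0,-0.04,0,0,0],[0,0,0,-0.05,0,0,0],[0,0,0,-0.04,0,0,0],[0,0,0,0,0,0,0],[0,0,0,0,0,0,0]]'; python3 - <<'E'
from h import *
im,d,ci=grab('side','side14.png');cv2.imwrite('pics/c14.png',cv2.resize(im[170:330,170:370],None,fx=3,fy=3))
go(.66,-.2485,.17,-180.2)
E
```

```text
time: 41.08
position: [0.4006, -0.2328, 0.0079]
tool_rot: [-3.129, -0.259, 0.001]
ft_force: [-0.3, -0.2, 5.9]
grip_width: 0.436
grip_force: 25.0
[-0.54  0.29  1.12  2.15 -0.34  0.89 -0.62]
[[ 9.864e-01  1.644e-01 -5.000e-04  4.006e-01]
 [ 1.644e-01 -9.864e-01  2.100e-03 -2.328e-01]
 [-2.000e-04 -2.100e-03 -1.000e+00  7.900e-03]
 [ 0.000e+00  0.000e+00  0.000e+00  1.000e+00]]
time: 41.7
position: [0.3997, -0.2321, 0.1365]
tool_rot: [-3.127, -0.259, 0.003]
ft_force: [-0.4, 0.1, -1.4]
grip_width: 0.433
grip_force: 25.0
n 5 row [0.0518, 0.0075, -0.0069] [-0.03, 0.04, 1.93] | turn first [-0.2  0.2  9.7] then shift [ 0.2609  0.0154 -0.0339]
```

View pics/c14.png

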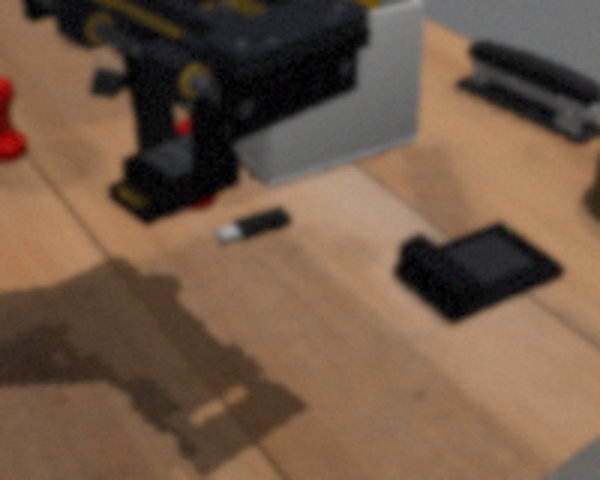

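```bash
cat >> h.py <<'E'
CH=np.array([.5985,-.2485,0]);CY=-0.2;BT=np.array([6.8,0,7.9])/1e3
def bat(ox,oz,th,oy=0):
    Rb=R.from_euler('zy',[CY,-th],degrees=True).as_matrix()
    p=CH+R.from_euler('z',CY,degrees=True).apply([ox/1e3,oy/1e3,oz/1e3])+Rb@BT
    return go(*p,CY-180,-th)
def where():
    "battery origin in charger frame (mm) and tilt, assuming rigid grip"
    T=cur();z=-T[:3,2];th=np.degrees(np.arctan2(-z[0],z[2]))
    Rb=T[:3,:3]@np.diag([1,-1,-1.]);O=T[:3,3]-Rb@BT
    print('O',(R.from_euler('z',-CY,degrees=True).apply(O-CH)*1e3).round(1),'tilt',th.round(2),'yaw',np.degrees(np.arctan2(Rb[1,0],Rb[0,0])).round(2),'F',ctrl.get_state()['ft_force'].round(1))
E
python3 -c "
from h import *
where();bat(10,70,16)"
```

```text
O [-206.1   14.5  128.2] tilt -0.24 yaw 9.46 F [ 0.  -0.  -0.7]
n 4 row [0.0507, 0.0083, 0.0214] [-0.38, 4.05, 2.39] | turn first [-1.5 16.2  9.6] then shift [0.1898 0.0156 0.1133]
```

```bash
python3 -m handwheel '[[0,0.0507,0.0083,0.0214,-0.4,4.05,2.4],[0,0.0507,0.0083,0.0214,-0.4,4.05,2.4],[0,0.0507,0.0083,0.0214,-0.4,4.05,2.4],[0,0.0507,0.0083,0.0214,-0.3,4.05,2.4],[0,0,0,0,0,0,0],[0,0,0,0,0,0,0]]';python3 -c "
from h import *
where();bat(9.5,26,16)"
```

```text
time: 42.5
position: [0.6101, -0.2457, 0.0714]
tool_rot: [3.11, -0.008, 0.433]
ft_force: [0.5, -1.0, -0.2]
grip_width: 0.436
grip_force: 25.0
O [ 7.2  2.8 62. ] tilt 15.86 yaw -0.27 F [ 0.5 -1.  -0.2]
n 1 row [-0.0077, 0.0028, 0.0352] [0.08, 0.14, -0.07] | turn first [ 0.1  0.1 -0.1] then shift [-0.0077  0.0029  0.0352]
```

```bash
python3 -m handwheel '[[0,-0.004,0.0028,0.018,0.1,0.1,0],[0,-0.0037,0,0.017,0,0,0],[0,0,0,0,0,0,0],[0,0,0,0,0,0,0]]';python3 - <<'E'
from h import *
where();bat(9.5,19,16)
im,d,ci=grab('side','side15.png');cv2.imwrite('pics/c15.png',cv2.resize(im[190:300,250:400],None,fx=5,fy=5,interpolation=cv2.INTER_CUBIC))
E
```

```text
time: 43.0
position: [0.6147, -0.2478, 0.0385]
tool_rot: [-3.109, 0.006, -0.445]
ft_force: [-0.1, 0.8, -0.5]
grip_width: 0.436
grip_force: 25.0
O [11.9  0.7 29. ] tilt 16.29 yaw -0.23 F [-0.1  0.8 -0.5]
n 1 row [-0.0051, 0.0007, 0.009] [-0.08, -0.29, -0.03] | turn first [-0.1 -0.3 -0. ] then shift [-0.005   0.0007  0.009 ]
```

View pics/c15.png

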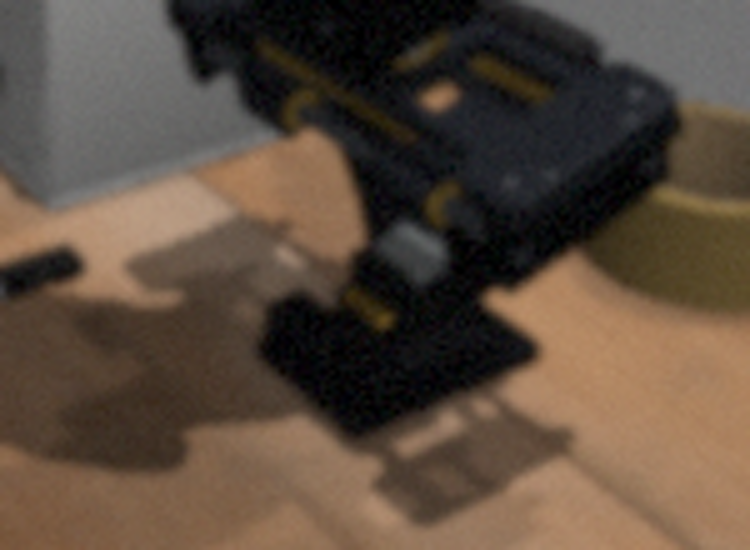

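```bash
python3 -m handwheel '[[0,-0.0025,0.0007,0.004,0,0,0],[0,-0.002,0,0.004,0,0,0],[0,0,0,0,0,0,0],[0,0,0,0,0,0,0]]';python3 - <<'E'
from h import *
where();bat(9.5,18.3,16)
E
```

```text
time: 43.55
position: [0.6127, -0.2484, 0.0292]
tool_rot: [-3.109, 0.006, -0.445]
ft_force: [-0.4, 0.2, -1.1]
grip_width: 0.435
grip_force: 25.0
O [ 9.9  0.2 19.7] tilt 16.28 yaw -0.22 F [-0.4  0.2 -1.1]
n 1 row [-0.0007, 0.0002, 0.0013] [-0.09, -0.28, -0.02] | turn first [-0.1 -0.3 -0. ] then shift [-0.0007  0.0002  0.0013]
```

```bash
python3 -m handwheel '[[0,-0.0003,0,0.001,0,0,0],[0,-0.0002,0,0.0007,0,0,0],[0,0,0,0,0,0,0]]';python3 - <<'E'
from h import *
where();bat(4,18.8,16)
E
```

```text
time: 43.92
position: [0.613, -0.2484, 0.0278]
tool_rot: [-3.109, 0.005, -0.445]
ft_force: [-0.0, 0.2, 1.8]
grip_width: 0.433
grip_force: 25.0
O [10.1  0.1 18.3] tilt 16.31 yaw -0.22 F [-0.   0.2  1.8]
n 1 row [-0.0057, 0.0001, -0.0022] [-0.09, -0.31, -0.02] | turn first [-0.1 -0.3 -0. ] then shift [-0.0057  0.0001 -0.0021]
```

```bash
python3 -m handwheel '[[0,-0.0028,0,-0.0013,0,0,0],[0,-0.0028,0,-0.0009,0,0,0],[0,0,0,0,0,0,0],[0,0,0,0,0,0,0]]';python3 - <<'E'
from h import *
where();bat(1,19,16)
E
```

```text
time: 44.42
position: [0.6063, -0.2484, 0.0278]
tool_rot: [-3.109, 0.006, -0.444]
ft_force: [0.7, 0.2, 1.3]
grip_width: 0.431
grip_force: 25.0
O [ 3.5  0.1 18.3] tilt 16.24 yaw -0.23 F [0.7 0.2 1.3]
n 1 row [-0.0022, 0.0001, -0.0013] [-0.1, -0.24, -0.03] | turn first [-0.1 -0.2 -0. ] then shift [-0.0022  0.0001 -0.0013]
```

```bash
python3 -m handwheel '[[0,-0.0011,0,-0.0007,0,0,0],[0,-0.0012,0,-0.0006,0,0,0],[0,0,0,0,0,0,0],[0,0,0,0,0,0,0]]';python3 - <<'E'
from h import *
where();bat(1,16.2,11);bat(0.5,13,6)
E
```

```text
time: 44.92
position: [0.6041, -0.2483, 0.0285]
tool_rot: [-3.109, 0.005, -0.444]
ft_force: [-0.1, 0.2, -0.0]
grip_width: 0.431
grip_force: 25.0
O [ 1.3  0.3 19. ] tilt 16.27 yaw -0.22 F [-0.1  0.2 -0. ]
n 1 row [-0.0002, 0.0003, 0.0033] [-0.1, -5.27, -0.01] | turn first [-0.1 -5.3 -0. ] then shift [-0.      0.0003  0.0033]
n 2 row [-0.0003, 0.0001, 0.0035] [-0.05, -5.13, -0.0] | turn first [ -0.1 -10.3  -0. ] then shift [0.0001 0.0003 0.007 ]
```

```bash
python3 -m handwheel '[[0,-0.0001,0,0.0016,0,-2.6,0],[0,-0.0002,0,0.0016,0,-2.6,0],[0,0,0,0,0,0,0],[0,0,0,0,0,0,0]]';python3 - <<'E'
from h import *
where();bat(.8,13.4,6);bat(0.5,10.5,0)
E
```

```text
time: 45.42
position: [0.6042, -0.2485, 0.0252]
tool_rot: [-3.126, 0.006, -0.303]
ft_force: [-0.4, -0.1, -0.7]
grip_width: 0.435
grip_force: 25.0
O [ 0.6  0.1 16.1] tilt 11.08 yaw -0.22 F [-0.4 -0.1 -0.7]
n 1 row [0.0005, 0.0, 0.0033] [-0.09, -5.08, -0.02] | turn first [-0.1 -5.1 -0. ] then shift [0.0007 0.     0.0033]
n 2 row [0.0005, 0.0, 0.0035] [-0.05, -5.54, -0.01] | turn first [ -0.1 -11.1  -0. ] then shift [0.0016 0.     0.0068]
```

```bash
python3 -m handwheel '[[0,0.0004,0,0.0017,0,-2.8,0],[0,0.0004,0,0.0017,0,-2.8,0],[0,0,0,0,0,0,0],[0,0,0,0,0,0,0]]';python3 - <<'E'
from h import *
where();bat(0.5,10.5,0)
E
```

```text
time: 45.92
position: [0.6053, -0.2487, 0.0221]
tool_rot: [-3.136, 0.007, -0.151]
ft_force: [0.5, -0.7, -0.4]
grip_width: 0.439
grip_force: 25.0
O [ 0.8 -0.1 13.6] tilt 5.5 yaw -0.25 F [ 0.5 -0.7 -0.4]
n 1 row [0.0003, -0.0002, 0.0037] [-0.1, -5.5, -0.04] | turn first [-0.1 -5.5 -0. ] then shift [ 0.0005 -0.0002  0.0037]
```

```bash
python3 -m handwheel '[[0,0.0001,0,0.0018,0,-2.8,0],[0,0.0001,0,0.0018,0,-2.7,0],[0,0,0,0.0006,0,0,0],[0,0,0,0,0,0,0],[0,0,0,0,0,0,0]]';python3 - <<'E'
from h import *
where()
E
```

```text
time: 46.55
position: [0.6058, -0.2486, 0.0181]
tool_rot: [-3.14, 0.007, -0.0]
ft_force: [-0.1, -0.4, -0.4]
grip_width: 0.431
grip_force: 25.0
O [ 0.5 -0.1 10.2] tilt 0.0 yaw -0.25 F [-0.1 -0.4 -0.4]
```

```bash
python3 -m handwheel '[[0,0,0,0.0005,0,0,0],[0,0,0,0,0,0,0],[0.042,0,0,0,0,0,0],[0.05,0,0,0,0,0,0],[0.055,0,0,0,0,0,0],[0.055,0,0,-0.02,0,0,0],[0.055,0,0,-0.05,0,0,0],[0.055,0,0,-0.06,0,0,0],[0.055,0,0,-0.06,0,0,0],[0.055,-0.06,0,0,0,0,0],[0.055,-0.06,0,0,0,0,0],[0.055,0,0,0,0,0,0]]';python3 - <<'E'
from h import *
im,d,ci=grab('wrist');P=cloud(d,ci);im2,d2,ci2=grab('side')
A=(abs(P[...,0]-.605)<.05)&(abs(P[...,1]+.249)<.04)&(P[...,2]>.0275)&(P[...,2]<.04)
X=P[A];print(len(X),cv2.minAreaRect(X[:,:2].astype(np.float32)) if len(X) else 0)
if len(X):
    c=np.linalg.lstsq(np.c_[X[:,:2]-[.6,-.25],np.ones(len(X))],X[:,2],rcond=None)[0];print('plane',c)
cv2.imwrite('pics/f.png',np.hstack([im,cv2.resize(im2[130:290,150:390],None,fx=2.4,fy=2.4)])[:, :1100][::1,::1]); g=cv2.imread('pics/f.png');cv2.imwrite('pics/f.png',cv2.resize(g,(798,int(g.shape[0]*798/g.shape[1]))))
where()
E
```

```text
time: 48.05
position: [0.4815, -0.2495, 0.2084]
tool_rot: [-3.131, 0.014, -0.005]
ft_force: [1.3, 0.3, 1.0]
grip_width: 0.63
grip_force: 0.0
1451 ((0.5928663015365601, -0.2506047785282135), (0.0550498329102993, 0.07109904289245605), 85.22135162353516)
plane [0.00632977 0.00192319 0.02998796]
O [-1.185e+02  1.000e-01  2.010e+02] tilt 0.22 yaw -0.22 F [0.6 0.3 0.1]
```

View pics/f.png

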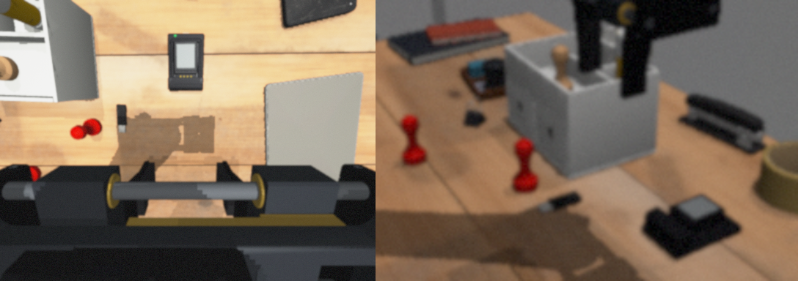

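The battery lies flat in the charger at (185,55), with its charge LED lit. The stamp and glue stick stand upright in the organiser, and the loupe and card case are in the tray.

```bash
python3 -c "
from bench import ctrl
print(ctrl.close_job())"
```

```text
the job is handed in; nothing more can be done
None
```

All five things are sorted, with the battery flat on charge under the lip, everything let go and the mug never approached; I handed the job in at about 48 s, and no verdict was returned.

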